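Scrape the checking bed clear of chips

TASK

Loose chips on the checking bed would stop the next part from seating. Take the scraper by its grip, set it down in the bed at the end-stop end with its notch over the key, and push all six chips along and off the open end into the chip tray; they are sharp, so touch them only with the scraper, never with the gripper. Then stand the scraper upright on the middle of its rubber mat and leave everything else on the table as it was.

Things in the scene. Friction and masses are not known exactly. Their poses are not given: they have to be found in the camera images.
- bed: The checking bed, fixed to the table: a dark steel plate 108 mm wide (its x) and 190 mm long (its y), top face 30 mm above the table. Origin: on the table under the plate's centre; z up. On top: two side rails 8 mm wide and 9 mm high along the long edges (92 mm clear between them), a centre key 12 mm wide and 5 mm high along x = 0, and at the +y end, from y = 83 to 95 mm, an end stop 15 mm high. The -y end, at y = -95 mm, is open and drops straight into the chip tray.
- bed_start (a point): Point on the bed's top face (key not counted), 60 mm from the plate's centre towards the end stop: there is room to set the scraper down here, between the end stop (23 mm away on the +y side) and the chips, which all lie at least 25 mm farther on the -y side. Axes as the bed's.
- tray (a point): Middle of the inner floor of the open sheet-metal chip tray below the bed's open end: inside 108 mm (bed's x) by about 90 mm (bed's y), floor 5 mm above the table, walls up to 25 mm above the table (lower than the bed's top face), fixed. Axes as the bed's.
- scraper_grip (a point): The scraper block, loose, 0.2 to 0.4 kg: an aluminium block with a rubber edge, 84 mm wide (its x), 26 mm thick (its y) and 34 mm high, with an upright black grip on top, 46 mm (x) by 22 mm (y), reaching from 34 to 86 mm above the foot. A notch in the rubber edge, 22 mm wide and 12 mm high at mid-width, straddles the bed's key. This point: centre of the grip, 60 mm above the foot; z up. The scraper is the same turned half round.
- mat: The scraper's grey rubber mat, fixed: 110 mm (x) by 76 mm (y), 4 mm thick, on the table to the left or right of the bed. Origin: centre of its underside, on the table. The scraper stands on it at the start.
- chip0 (a point): Loose steel chip lying on the bed: round punch slug, 18 mm diameter, 5.5 mm thick; about 12 g. This point: its centre.
- chip1 (a point): Loose steel chip lying on the bed: triangular corner nip, about 20 mm a side, 5 mm thick; about 12 g. This point: its centre.
- chip2 (a point): Loose steel chip lying on the bed: rectangular stub, 18x12.5x6 mm; about 12 g. This point: its centre.
- chip3 (a point): Loose steel chip lying on the bed: round punch slug, 18 mm diameter, 5.5 mm thick; about 12 g. This point: its centre.
- chip4 (a point): Loose steel chip lying on the bed: triangular corner nip, about 20 mm a side, 5 mm thick; about 12 g. This point: its centre.
- chip5 (a point): Loose steel chip lying on the bed: round punch slug, 18 mm diameter, 5.5 mm thick; about 12 g. This point: its centre.
- parts_dish: Bystander: round steel dish 95 mm across, 28 mm high, with weld nuts; on the table on the side of the bed opposite the mat. Origin: centre of its underside.
- spanner_13: Bystander: spanner, 192 mm long (its y), 10 mm high. Origin: centre of its underside.
- bracket_4: Bystander: L bracket 22x34x28 mm. Origin: centre of its underside.
- bracket_1: Bystander: U bracket 26x36x22 mm. Origin: centre of its underside.
- go_gauge: Bystander: flat gauge plate 110 mm long (its y), 36 mm wide, 8 mm thick. Origin: centre of its underside.

How it is judged:
By the outcome, as a careful person would: the job done as asked, in the order asked, and still so for the second after the job is handed in, with the robot touching nothing.
It also fails if it takes over 51 s, if anything falls off the work surface, if the arm or the gripper's body presses on something with over 40 N, if the wrist force passes 120 N, or if a joint passes its speed limit or range.

ROBOT

A 7-joint arm with a two-finger parallel gripper is mounted at the origin on a cart in front of the work surface, level with it; the furniture and walls round the work are solid. World frame = base frame: x ahead of the robot, y to its left, z up, the work surface at z = 0. Lengths are in mm, angles in rad, forces in N, time in s.
With the tool pointing down it reaches from about 400 to 900 mm from the base axis. Payload 5.6 kg.
Tool frame: the origin (TCP) lies midway between the tips of the shut fingers; the grasp point (between the pads) lies 19 mm behind it (manip.grasp_offset is the distance from the TCP to the grasp point, in mm); z points along the fingers, y is the line along which they close (so a half turn about z gives the same grasp; the last joint's range is limited). The gripper opens to 92 mm and grips with 3 to 60 N. Pads are 20 mm wide; open, the fingers measure 128 mm over their backs; the gripper's body (75 mm by 189 mm) begins 69 mm behind the grasp point.
Start: joints at [1.136, 0.468, -0.012, 1.603, 0.006, 1.071, -0.056], TCP at [248.164, -600.77, 180.292] pointing down, gripper open.
Joint ranges: [-2.53, 2.53], [-0.31, 2.02], [-1.57, 1.55], [0.28, 2.44], [-1.29, 4.43], [0.15, 1.84], [-2.92, 2.92]. Speed limits (rad/s): [2.57, 2.57, 3.14, 3.14, 3.14, 3.14, 3.14].

INTERFACE

Orientations are given as a unit quaternion [x, y, z, w].
In Python, from workcell import manip gives the robot as it stands.
- The arm moves only by the tool step_arm, never from a script. Its argument "steps" is a list of rows, each a list of 7 numbers: the turn, a rotation vector about the tool's x, y, z in units of 5 degrees (1.0 is 5 degrees), then the shift along the tool's x, y, z in units of 25 mm (1.0 is 25 mm), then the closure, from -1 (fully open) to 1 (shut). A call has 1 to 8 rows; each row is the pose to reach, as a shift and turn from the pose commanded when the call began, along the tool's axes at that moment; what a row does not reach only later rows make up. A row lasts 1/10 s, in which the tool goes at most 50 mm and 8.59 degrees, less where a joint would pass 70% of its speed; a pose out of reach is approached as far as the arm can. A call with a gripper value outside its range is refused whole. The fingers move at their own pace and stop on an object; "grip_force" is the grip in N (left out, the last holds). Time passes only in rows, so rows that repeat a pose let the fingers close. It gives the time, the measured TCP pose, the force, the opening and the grip force at its end, in the units of the state.
- manip.observe(): the state, without advancing time (a new reading comes with each control period).
- manip.read_camera(name): name is "scene" or "top"; returns (picture, depth): 480x640x3 uint8, red, green, blue; 480x640 float32, mm along the optical axis (not along the pixel's ray), 0 where there is no reading.
- manip.calibration(name): a dict with "fx", "fy", "cx", "cy" (pixels), "k1" (the pictures are not rectified: a ray, as slopes to the right and down, at radius r is drawn at 1 + k1 r^2 times it, then the intrinsics apply), "camera_from_world" (4x4, takes a point from world to camera coordinates). Camera axes: x right, y down, z forward; pixel columns grow to the right and rows downward; lengths in mm; the calibration is good to about 2 mm. A picture is of the moment at which its call begins. calibration takes no time and is no camera call.
- manip.job_done(): hands the job in; it is judged then, once.
The state is a dict: "time_s": time; "joint_positions": joint angles; "joint_vel": joint speeds; "tau": joint torques, N m; "tool_pos": TCP position; "eef_rot": TCP orientation; "ft_force": force on the tool from outside, world axes, zero at the start; "wrist_torque": the same for the moment, N m; "width": finger opening in mm; "gripper_force": force on a finger pad.
Only numpy, scipy, OpenCV 4.12 (cv2) and the standard library are available. Lean on these libraries where they do the work, as an engineer would, in place of code of your own. Each camera call takes 0.05 s, during which the arm holds its last target. There are 200 camera calls.

## Working session

There is one attempt and no reset: what is moved stays moved. The work goes in short steps, Python scripts to look and compute and a tool call to move; the robot and the scene stay as the last step left them, time stands still between calls to the robot, and variables do not carry over. Pictures are saved under pics/ and viewed, at most 10 in all, crops included, and the job is handed in when it is done.

Besides the shell and the picture viewer there is one more tool, called after ">>>" by a JSON object that holds its "name" and its "arguments", one argument or row to a line. step_arm: Moves the arm, as the interface text tells. Its arguments: {"type":"object","properties":{"steps":{"type":"array","items":{"type":"array","items":{"type":"number"}}},"grip_force":{"type":"number"}},"required":["steps"]}

```bash
mkdir -p pics; cat > h.py <<'E'
import numpy as np, cv2
from workcell import manip
def px2w(name,u,v,depth=None,z=None):
    c=manip.calibration(name); T=np.linalg.inv(np.array(c["camera_from_world"]))
    p=np.array([(u-c["cx"])/c["fx"],(v-c["cy"])/c["fy"]]); s=p.copy()
    for _ in range(10): s=p/(1+c["k1"]*(s@s))
    d=np.array([s[0],s[1],1.0]); dw=T[:3,:3]@d; o=T[:3,3]
    t=depth if depth is not None else (z-o[2])/dw[2]
    return o+dw*t
E
python3 - <<'E'
from h import *
for n in("top","scene"):
    p,d=manip.read_camera(n); np.savez(f"pics/{n}0.npz",p=p,d=d)
    cv2.imwrite(f"pics/{n}0.png",cv2.cvtColor(p,cv2.COLOR_RGB2BGR)); c=manip.calibration(n);print(n,np.linalg.inv(np.array(c["camera_from_world"])).round(2),c["fx"])
print(manip.observe())
E
```

```text
top [[ 4.80000e-01 -8.50000e-01  2.40000e-01  2.84200e+02]
 [-8.80000e-01 -4.60000e-01  1.30000e-01 -2.39250e+02]
 [ 0.00000e+00 -2.70000e-01 -9.60000e-01  1.29426e+03]
 [ 0.00000e+00  0.00000e+00  0.00000e+00  1.00000e+00]] 611.8479234079549
scene [[ 5.1000e-01 -5.2000e-01  6.9000e-01 -1.2660e+02]
 [-8.6000e-01 -2.9000e-01  4.2000e-01 -4.6735e+02]
 [-2.0000e-02 -8.1000e-01 -5.9000e-01  6.6215e+02]
 [ 0.0000e+00  0.0000e+00  0.0000e+00  1.0000e+00]] 493.1486624881354
{'time_s': 0.1, 'joint_positions': array([ 1.13600991,  0.46827164, -0.01161433,  1.60351789,  0.006002  ,
        1.07136625, -0.0562827 ]), 'joint_vel': array([ 0.00040975, -0.00122945,  0.00057742, -0.00301086, -0.00192673,
        0.00218462,  0.00126431]), 'tau': array([ 2.29568672e-03, -5.21645451e+01, -1.19766028e-02, -2.44367623e+01,
       -5.67771960e-02,  1.40612826e-02,  2.78485322e-05]), 'tool_pos': array([ 247.9232101 , -600.2552925 ,  179.45261672]), 'eef_rot': array([ 9.80877420e-01,  1.94625029e-01, -2.01569031e-04, -7.37240857e-04]), 'ft_force': array([-0.23416994,  0.18100984, -0.1211535 ]), 'wrist_torque': array([0.03301133, 0.03087053, 0.0013539 ]), 'gripper_force': 0.0, 'width': 91.9165163905036}
```

View pics/top0.png

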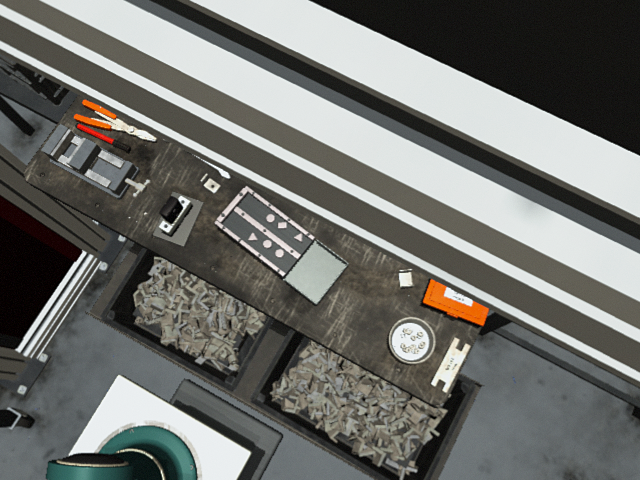

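View pics/scene0.png

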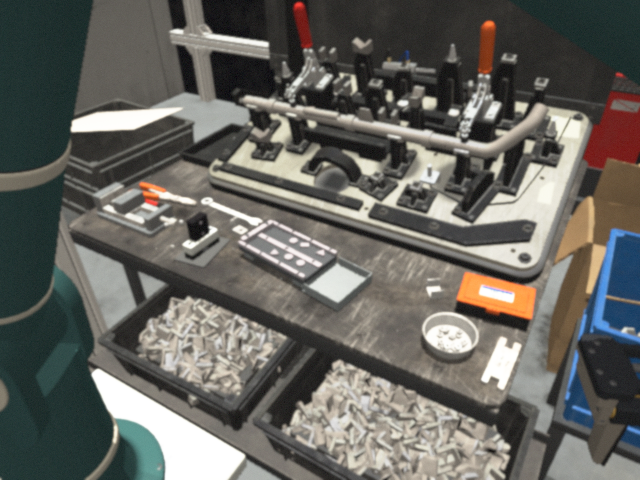

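The top view shows the bed with its six chips at about (268,232), the tray at (316,270) and the scraper on its mat at (174,215). The dish is at (411,341), well to the right.

```bash
python3 - <<'E'
from h import *
p=np.load("pics/top0.npz")["p"]
c=cv2.resize(p[165:315,145:355],None,fx=3.8,fy=3.8,interpolation=cv2.INTER_CUBIC)
cv2.imwrite("pics/crop0.png",cv2.cvtColor(c,cv2.COLOR_RGB2BGR)); print(c.shape)
E
```

```text
(570, 798, 3)
```

View pics/crop0.png

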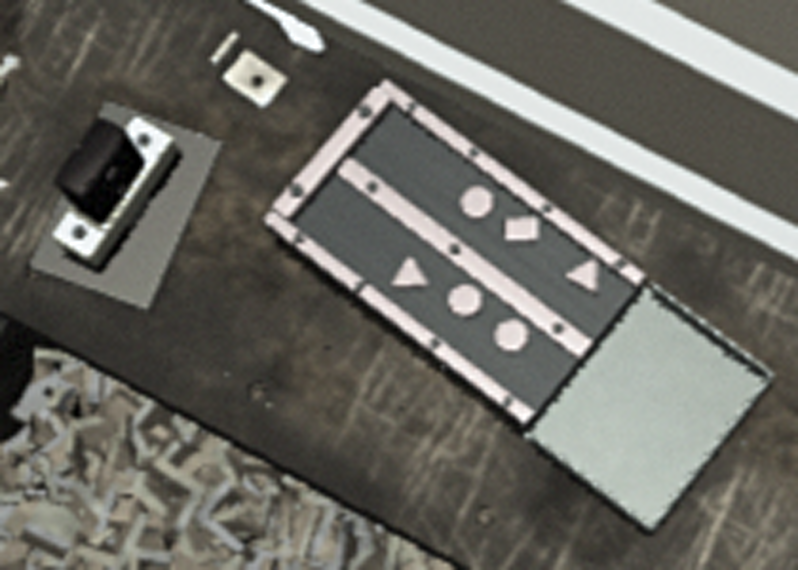

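The crop shows, in crop pixels: bed corners (388,82), (268,218), (527,430), (648,278); key from (343,165) to (585,350); mat corners (107,102), (220,143), (150,308), (30,267); scraper block top corners (149,115), (180,143), (98,270), (55,242).

```bash
python3 - <<'E'
from h import *
d=np.load("pics/top0.npz")["d"]
def P(x,y,z,l):
    u,v=145+(x+.5)/3.8-.5,165+(y+.5)/3.8-.5
    w=px2w("top",u,v,z=z); dd=px2w("top",u,v,depth=d[int(round(v)),int(round(u))])
    print(l,w.round(1),dd.round(1)); return w[:2]
ang=lambda v:np.degrees(np.arctan2(v[1],v[0])).round(1)
A=P(388,82,45,"stopR");B=P(268,218,45,"stopL");C=P(527,430,39,"openL");D=P(648,278,39,"openR")
print(np.linalg.norm(A-B),np.linalg.norm(B-C),np.linalg.norm(C-D),np.linalg.norm(D-A),"ctr",(A+B+C+D)/4,"y ang",ang((A+B-C-D)),"x",ang(A+D-B-C))
K=P(345,167,35,"k0");L=P(585,348,35,"k1");print("key y ang",ang(K-L),np.linalg.norm(K-L),(K+L)/2)
m=[P(*q,4,"mat") for q in((107,102),(220,143),(150,308),(30,267))]
print("mat",sum(m)/4,[np.linalg.norm(m[i]-m[i-1]).round(1) for i in range(4)],[ang(m[i]-m[i-1]) for i in range(4)])
s=[P(*q,38,"blk") for q in((149,115),(180,143),(98,270),(55,242))]
print("blk",sum(s)/4,[np.linalg.norm(s[i]-s[i-1]).round(1) for i in range(4)],[ang(s[i]-s[i-1]) for i in range(4)])
P(100,150,90,"griptop");P(80,235,38,"scr1");P(148,137,38,"scr2")
for n,q in zip(range(6),((477,202),(410,272),(522,228),(465,299),(583,275),(511,335))):P(*q,36,n)
E
```

```text
stopR [620.  119.7  45. ] [632.6 133.1  -1.8]
stopL [517.6 137.6  45. ] [518.8 139.6  38.4]
openL [482.6 -49.   39. ] [ 4.888e+02 -4.310e+01 -3.000e-01]
openR [590.8 -65.7  39. ] [600.  -60.5   1.3]
103.99439618872735 189.8918129401348 109.46242694957242 187.69083026579847 ctr [552.74956639  35.63305221] y ang 80.2 x -9.3
k0 [566.5 117.9  35. ] [565.9 117.1  37.9]
k1 [539.3 -53.8  35. ] [539.1 -54.   36.3]
key y ang 81.0 173.88596380292338 [552.9304937   32.05412208]
mat [540.9 270.    4. ] [ 5.418e+02  2.718e+02 -4.000e-01]
mat [551.1 198.4   4. ] [551.5 199.1   2. ]
mat [446.5 181.3   4. ] [447.3 183.3  -2.2]
mat [434.2 254.9   4. ] [433.3 252.1  11.3]
mat [493.18843169 226.16704309] [np.float64(107.8), np.float64(72.3), np.float64(106.0), np.float64(74.7)] [np.float64(8.1), np.float64(-81.9), np.float64(-170.7), np.float64(99.5)]
blk [539.  231.4  38. ] [546.2 244.6   2.7]
blk [533.1 206.9  38. ] [540.9 220.9  -1.5]
blk [447.  207.5  38. ] [451.6 220.1   2.7]
blk [449.3 237.5  38. ] [453.7 250.3   4.3]
blk [492.11703594 220.81265003] [np.float64(89.9), np.float64(25.2), np.float64(86.1), np.float64(30.1)] [np.float64(-3.9), np.float64(-103.5), np.float64(179.6), np.float64(85.7)]
griptop [498.5 224.6  90. ] [499.4 226.6  84.8]
scr1 [459.5 227.4  38. ] [459.1 226.4  40.7]
scr2 [527.5 224.8  38. ] [526.8 223.5  41.4]
0 [584.2  41.3  36. ] [584.1  41.2  36.5]
1 [530.4  53.8  36. ] [529.8  53.1  39.1]
2 [583.1  11.3  36. ] [582.8  11.1  37.1]
3 [531.6  18.8  36. ] [531.6  18.9  35.8]
4 [575.5 -32.4  36. ] [576.2 -31.9  33.1]
5 [525.8 -14.1  36. ] [525.3 -14.6  38.8]
```

```bash
cat >> h.py <<'E'
from scipy.spatial.transform import Rotation as Ro
def cloud(name,d,u0,u1,v0,v1):
    c=manip.calibration(name); T=np.linalg.inv(np.array(c["camera_from_world"]))
    v,u=np.mgrid[v0:v1,u0:u1]; q=np.stack([u,v],-1).reshape(-1,1,2).astype(float)
    K=np.array([[c["fx"],0,c["cx"]],[0,c["fy"],c["cy"]],[0,0,1]])
    s=cv2.undistortPoints(q,K,np.array([c["k1"],0,0,0])).reshape(-1,2); z=d[v0:v1,u0:u1].reshape(-1,1)
    return (np.hstack([s,np.ones_like(z)])*z)@T[:3,:3].T+T[:3,3]
def go(x,y,z,yaw):
    "shift/turn in move units to put the TCP at x,y,z, tool down, tool y at yaw deg"
    o=manip.observe(); R=Ro.from_quat(o["eef_rot"]); t=np.radians(yaw)
    Rt=Ro.from_matrix(np.array([[-np.sin(t),np.cos(t),0],[np.cos(t),np.sin(t),0],[0,0,-1.]]).T)
    print("row",((R.inv()*Rt).as_rotvec(degrees=True)/5).round(2),(R.inv().apply(np.array([x,y,z])-o["tool_pos"])/25).round(2))
E
python3 - <<'E'
from h import *
d=np.load("pics/top0.npz")["d"]
W=cloud("top",d,150,205,185,250)
for lo,hi in((75,97),(33,46)):
    s=W[(W[:,2]>lo)&(W[:,2]<hi)][:,:2].astype(np.float32); r=cv2.minAreaRect(s); print(lo,len(s),s.mean(0),r)
W=cloud("top",d,205,330,175,300)
s=W[(W[:,2]>25)&(W[:,2]<55)][:,:2].astype(np.float32); print(len(s),s.mean(0),cv2.minAreaRect(s))
go(430,-150,200,-80)
E
```

```text
75 264 [491.7367  225.64885] ((492.7852783203125, 227.33917236328125), (24.426591873168945, 46.47220230102539), 87.18121337890625)
33 258 [489.0473  224.29103] ((492.4139404296875, 227.69155883789062), (28.06820297241211, 84.18987274169922), 87.51049041748047)
4381 [553.2792   38.86798] ((553.3350219726562, 39.76246643066406), (369.6315002441406, 111.63607025146484), 80.75137329101562)
row [-0.02  0.    2.49] [ 13.61 -13.87  -0.8 ]
```

>>> {"name": "step_arm", "arguments": {
  "steps": [
    [0,0,0.6,3.4,-3.5,-0.8,-1],
    [0,0,1.2,6.8,-7,-0.8,-1],
    [0,0,1.8,10.2,-10.4,-0.8,-1],
    [0,0,2.5,13.6,-13.87,-0.8,-1],
    [0,0,2.5,13.6,-13.87,-0.8,-1],
    [0,0,2.5,13.6,-13.87,-0.8,-1],
    [0,0,2.5,13.6,-13.87,-0.8,-1],
    [0,0,2.5,13.6,-13.87,-0.8,-1]
  ]
}}

```text
time_s: 0.9
tool_pos: [397.7, -228.6, 198.4]
eef_rot: [0.996, 0.087, -0.0, 0.0]
ft_force: [1.7, -1.0, 0.7]
width: 91.8
gripper_force: 0.0
```

```bash
python3 - <<'E'
from h import *
o=manip.observe();print(o["tool_pos"],o["time_s"])
go(493,226.5,180,-92.7)
E
```

```text
[ 397.73375325 -228.59394119  198.44055348] 0.9
row [0.   0.   2.53] [  6.89 -17.27   0.73]
```

>>> {"name": "step_arm", "arguments": {
  "steps": [
    [0,0,1.5,6.9,-17.2,0.73,-1],
    [0,0,2.5,6.9,-17.2,0.73,-1],
    [0,0,2.5,6.9,-17.2,0.73,-1],
    [0,0,2.5,6.9,-17.2,0.73,-1],
    [0,0,2.5,6.9,-17.2,0.73,-1],
    [0,0,2.5,6.9,-17.2,0.73,-1],
    [0,0,2.5,6.9,-17.2,0.73,-1],
    [0,0,2.5,6.9,-17.2,0.73,-1]
  ]
}}

```text
time_s: 1.7
tool_pos: [479.2, 158.2, 182.7]
eef_rot: [1.0, -0.022, 0.0, 0.0]
ft_force: [2.2, 0.0, -0.1]
width: 91.6
gripper_force: 0.0
```

```bash
python3 - <<'E'
from h import *
go(493,226.5,130,-92.7)
E
```

```text
row [ 0.   -0.    0.03] [ 0.43 -2.75  2.11]
```

>>> {"name": "step_arm", "arguments": {
  "steps": [
    [0,0,0,0.2,-1.8,0.5,-0.7],
    [0,0,0,0.4,-2.75,1.5,-0.5],
    [0,0,0,0.43,-2.75,2.1,-0.3],
    [0,0,0,0.43,-2.75,2.1,-0.2],
    [0,0,0,0.43,-2.75,2.1,-0.2],
    [0,0,0,0.43,-2.75,2.1,-0.2]
  ]
}}

```text
time_s: 2.3
tool_pos: [493.8, 223.4, 131.3]
eef_rot: [1.0, -0.023, 0.001, 0.0]
ft_force: [0.3, -0.2, -0.8]
width: 54.8
gripper_force: 0.0
```

```bash
python3 - <<'E'
from h import *
o=manip.observe();print(o["tool_pos"],o["ft_force"],o["width"])
go(493,226.5,45,-92.7)
p,d=manip.read_camera("scene")
c=cv2.resize(p[150:330,100:340],None,fx=3.2,fy=3.2,interpolation=cv2.INTER_CUBIC)
cv2.imwrite("pics/s1.png",cv2.cvtColor(c,cv2.COLOR_RGB2BGR))
E
```

```text
[493.84782457 223.3732933  131.29290133] [ 0.31498566 -0.164922   -0.84951475] 54.82750266522881
row [ 0.   -0.02  0.  ] [-0.04 -0.12  3.45]
```

View pics/s1.png

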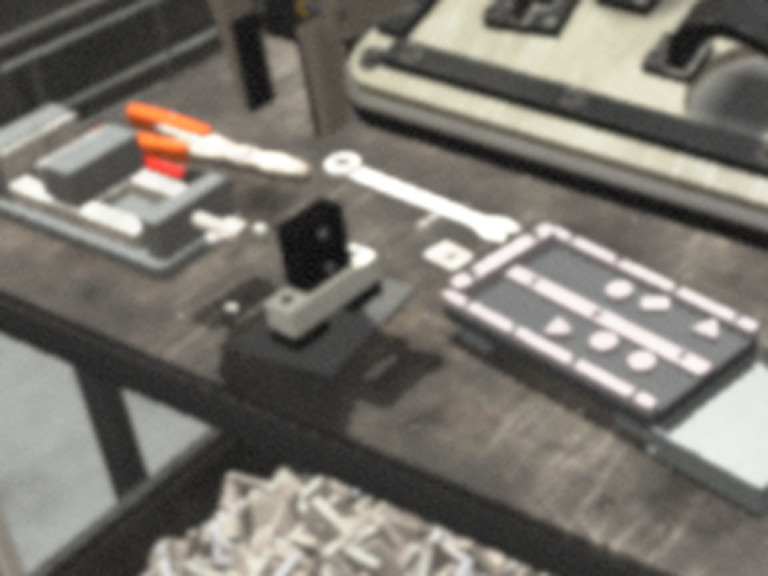

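The fingers, at (250,60) and (320,80), straddle the grip seen at (312,245), and nothing has been touched. I'll descend.

>>> {"name": "step_arm", "arguments": {
  "steps": [
    [0,0,0,0,0,1.4,-0.2],
    [0,0,0,0,0,2.4,-0.2],
    [0,0,0,0,0,3.0,-0.2],
    [0,0,0,0,0,3.0,-0.2],
    [0,0,0,0,0,3.0,-0.2]
  ]
}}

```text
time_s: 2.85
tool_pos: [493.8, 224.8, 56.2]
eef_rot: [1.0, -0.022, 0.001, -0.0]
ft_force: [0.9, -1.0, 0.5]
width: 55.2
gripper_force: 0.0
```

```bash
python3 - <<'E'
from h import *
o=manip.observe();print(o["tool_pos"],o["ft_force"],o["width"])
go(493,226.5,45.5,-92.7)
E
```

```text
[493.75976529 224.83004215  56.24637563] [ 0.85880138 -1.03939449  0.5375177 ] 55.23758564503899
row [-0.01 -0.01  0.02] [-0.03 -0.07  0.43]
```

>>> {"name": "step_arm", "arguments": {
  "steps": [
    [0,0,0,-0.03,-0.07,0.4,-0.2],
    [0,0,0,-0.03,-0.07,0.4,0.1],
    [0,0,0,-0.03,-0.07,0.4,0.4],
    [0,0,0,-0.03,-0.07,0.4,0.8],
    [0,0,0,-0.03,-0.07,0.4,0.8],
    [0,0,0,-0.03,-0.07,0.4,0.8],
    [0,0,0,-0.03,-0.07,0.4,0.8],
    [0,0,0,-0.03,-0.07,0.4,0.8]
  ],
  "grip_force": 45
}}

```text
time_s: 3.65
tool_pos: [492.6, 226.7, 45.6]
eef_rot: [1.0, -0.022, 0.0, -0.0]
ft_force: [0.0, 0.2, 1.1]
width: 21.8
gripper_force: 44.9
```

```bash
python3 - <<'E'
from h import *
o=manip.observe();print(o["tool_pos"],o["ft_force"],o["width"],o["gripper_force"])
go(493,226.5,105,-92.7)
E
```

```text
[492.63931144 226.71323082  45.58001859] [0.02635181 0.16469381 1.1498876 ] 21.757954149018442 44.8978328704834
row [-0.   -0.01  0.03] [ 0.02  0.01 -2.38]
```

>>> {"name": "step_arm", "arguments": {
  "steps": [
    [0,0,0,0,0,-0.6,0.8],
    [0,0,0,0,0,-1.6,0.8],
    [0,0,0,0,0,-2.6,0.8],
    [0,0,0,0,0,-2.9,0.8],
    [0,0,0,0,0,-2.9,0.8]
  ]
}}

```text
time_s: 4.15
tool_pos: [493.0, 226.5, 119.0]
eef_rot: [1.0, -0.022, 0.001, -0.0]
ft_force: [0.2, 0.7, -2.5]
width: 21.3
gripper_force: 44.9
```

```bash
python3 - <<'E'
from h import *
o=manip.observe();print(o["tool_pos"],o["ft_force"],o["width"],o["gripper_force"])
go(562.7,96.5,117,-99.2)
E
```

```text
[492.98623673 226.47584271 118.98300756] [ 0.17821529  0.68313756 -2.49945109] 21.333737445805713 44.85490679740906
row [-0.01 -0.02  1.33] [3.02 5.07 0.08]
```

>>> {"name": "step_arm", "arguments": {
  "steps": [
    [0,0,0.3,0.6,1.0,0,0.8],
    [0,0,0.7,1.4,2.4,0,0.8],
    [0,0,1.1,2.2,3.8,0.05,0.8],
    [0,0,1.33,2.8,4.7,0.08,0.8],
    [0,0,1.33,3.02,5.07,0.08,0.8],
    [0,0,1.33,3.02,5.07,0.08,0.8],
    [0,0,1.33,3.02,5.07,0.08,0.8],
    [0,0,1.33,3.02,5.07,0.08,0.8]
  ]
}}

```text
time_s: 4.95
tool_pos: [561.1, 98.7, 115.6]
eef_rot: [0.997, -0.079, -0.0, -0.0]
ft_force: [0.2, -0.1, -2.8]
width: 21.7
gripper_force: 44.9
```

```bash
python3 - <<'E'
from h import *
o=manip.observe();print(o["tool_pos"],o["ft_force"],o["width"])
go(562.7,96.5,90,-99.2)
p,d=manip.read_camera("scene");np.savez("pics/s2.npz",p=p,d=d)
c=cv2.resize(p[190:310,190:380],None,fx=4.2,fy=4.2,interpolation=cv2.INTER_CUBIC)
cv2.imwrite("pics/s2.png",cv2.cvtColor(c,cv2.COLOR_RGB2BGR))
E
```

```text
[561.08561084  98.70172108 115.63970214] [ 0.19593228 -0.09696796 -2.76250691] 21.71652974865523
row [-0.01  0.01  0.04] [0.08 0.08 1.03]
```

View pics/s2.png

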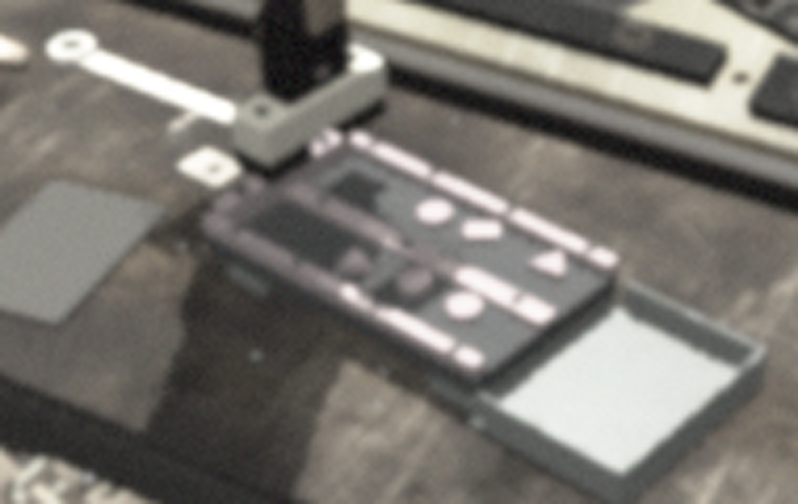

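The scene crop shows the scraper held over the stop end: front face edges at (236,120) and (387,66), rail ends at (483,362) and (617,255), key end at (545,315).

```bash
python3 - <<'E'
from h import *
d=np.load("pics/s2.npz")["d"]
t=np.radians(-9.25);ex=np.array([np.cos(t),np.sin(t)]);ey=np.array([-ex[1],ex[0]])
def P(x,y,z,l):
    u,v=190+(x+.5)/4.2-.5,190+(y+.5)/4.2-.5
    w=px2w("scene",u,v,z=z); dd=px2w("scene",u,v,depth=d[int(round(v)),int(round(u))])
    q=w[:2]-[553,37]; print(l,w.round(1),dd.round(1),"bed xy",(q@ex).round(1),(q@ey).round(1))
P(483,360,36,"railL");P(617,258,36,"railR");P(545,316,34,"keyend");P(398,243,35,"keymid")
P(350,134,39,"stopR");P(238,120,108,"blkL");P(387,66,108,"blkR");P(262,110,108,"scr")
W=cloud("scene",d,235,290,190,235); o=manip.observe()
q=W[:,:2]-[553,37]; b=np.c_[q@ex,q@ey,W[:,2]]
g=b[(b[:,2]>85)&(b[:,2]<112)&(b[:,1]>30)&(b[:,1]<85)&(abs(b[:,0])<60)]
print("blk x",np.percentile(g[:,0],[0,2,98,100]).round(1),"y",np.percentile(g[:,1],[2,50,98]).round(1),len(g))
q=o["tool_pos"][:2]-[553,37];print("tcp bed",q@ex,q@ey)
E
```

```text
railL [496.1 -42.9  36. ] [496.8 -42.4  35.3] bed xy -43.3 -88.0
railR [596.5 -58.9  36. ] [636.7 -36.3   1.3] bed xy 58.4 -87.7
keyend [541. -50.  34.] [540.9 -50.1  34.1] bed xy 2.1 -87.8
keymid [554.4  45.3  35. ] [557.6  47.7  32.1] bed xy 0.0 8.4
stopR [620.  121.2  39. ] [613.  115.7  44.8] bed xy 52.6 93.9
blkL [520.7 111.4 108. ] [524.9 115.2 104.4] bed xy -43.8 68.3
blkR [597.8  75.9 108. ] [680.9 138.2  44.4] bed xy 37.9 45.5
scr [533.7 106.6 108. ] [532.3 105.4 109.2] bed xy -30.2 65.6
blk x [-43.6 -42.5  40.2  43.4] y [49.4 52.8 73.7] 469
tcp bed -1.6701608160950414 62.004636757031825
```

>>> {"name": "step_arm", "arguments": {
  "steps": [
    [0,0,0,0.04,0.04,0.2,0.8],
    [0,0,0,0.07,0.06,0.6,0.8],
    [0,0,0,0.07,0.06,1.0,0.8],
    [0,0,0,0.07,0.06,1.03,0.8],
    [0,0,0,0.07,0.06,1.03,0.8],
    [0,0,0,0.07,0.06,1.03,0.8]
  ]
}}

```text
time_s: 5.6
tool_pos: [563.8, 94.8, 90.2]
eef_rot: [0.997, -0.08, 0.0, -0.0]
ft_force: [-0.6, 0.1, -2.8]
width: 21.3
gripper_force: 44.9
```

```bash
python3 - <<'E'
from h import *
o=manip.observe();print(o["tool_pos"],o["ft_force"],o["width"])
go(562.9,96.3,72,-99.2)
E
```

```text
[563.8395715   94.81597551  90.15008824] [-0.58100563  0.13234002 -2.81933347] 21.338069545819064
row [-0. -0. -0.] [-0.05 -0.05  0.73]
```

>>> {"name": "step_arm", "arguments": {
  "steps": [
    [0,0,0,-0.04,-0.04,0,0.8],
    [0,0,0,-0.04,-0.04,0.15,0.8],
    [0,0,0,-0.04,-0.04,0.3,0.8],
    [0,0,0,-0.04,-0.04,0.45,0.8],
    [0,0,0,-0.04,-0.04,0.55,0.8],
    [0,0,0,-0.04,-0.04,0.55,0.8]
  ]
}}

```text
time_s: 6.2
tool_pos: [562.4, 95.7, 75.7]
eef_rot: [0.997, -0.08, -0.001, 0.0]
ft_force: [-0.2, -0.5, -2.8]
width: 21.6
gripper_force: 44.9
```

```bash
python3 - <<'E'
from h import *
o=manip.observe();print(o["tool_pos"],o["ft_force"],o["wrist_torque"],o["width"])
go(562.7,96.3,72,-99.2)
E
```

```text
[562.42833498  95.70966798  75.72887707] [-0.20349264 -0.46334986 -2.7999568 ] [0.01314745 0.08020754 0.01269649] 21.558522371104797
row [ 0.    0.01 -0.  ] [ 0.01 -0.03  0.15]
```

>>> {"name": "step_arm", "arguments": {
  "steps": [
    [0,0,0,0,0,0.08,0.8],
    [0,0,0,0,0,0.16,0.8],
    [0,0,0,0,0,0.18,0.8],
    [0,0,0,0,0,0.18,0.8]
  ]
}}

```text
time_s: 6.6
tool_pos: [562.8, 95.9, 71.8]
eef_rot: [0.997, -0.08, -0.0, 0.0]
ft_force: [-0.1, -0.3, -2.2]
width: 21.4
gripper_force: 44.9
```

>>> {"name": "step_arm", "arguments": {
  "steps": [
    [0,0,0,0,0,0.04,0.8],
    [0,0,0,0,0.25,0.05,0.8],
    [0,0,0,0,0.55,0.05,0.8],
    [0,0,0,0,0.85,0.05,0.8],
    [0,0,0,0,1.15,0.05,0.8],
    [0,0,0,0,1.45,0.05,0.8],
    [0,0,0,0,1.75,0.05,0.8],
    [0,0,0,0,2.0,0.05,0.8]
  ]
}}

```text
time_s: 7.4
tool_pos: [556.1, 46.8, 71.7]
eef_rot: [0.997, -0.08, 0.001, -0.001]
ft_force: [1.4, 3.2, 2.1]
width: 21.4
gripper_force: 45.0
```

```bash
python3 - <<'E'
from h import *
o=manip.observe();print(o["tool_pos"],o["ft_force"],o["wrist_torque"],o["width"])
t=np.radians(-9.25);ex=np.array([np.cos(t),np.sin(t)]);ey=np.array([-ex[1],ex[0]])
q=o["tool_pos"][:2]-[553,37];print("tcp bed",q@ex,q@ey)
e=np.array([553,37])-40*ey; go(*e,71.3,-99.2)
p,d=manip.read_camera("scene")
c=cv2.resize(p[190:310,190:380],None,fx=4.2,fy=4.2,interpolation=cv2.INTER_CUBIC)
cv2.imwrite("pics/s3.png",cv2.cvtColor(c,cv2.COLOR_RGB2BGR))
E
```

```text
[556.10715103  46.81335082  71.65587738] [1.37641864 3.21956461 2.06522614] [ 0.84656186 -0.29600159  0.00562593] 21.38407054688274
tcp bed 1.4893235936278604 10.185193028962399
row [-0.02 -0.03 -0.  ] [-0.06  2.01  0.01]
```

View pics/s3.png

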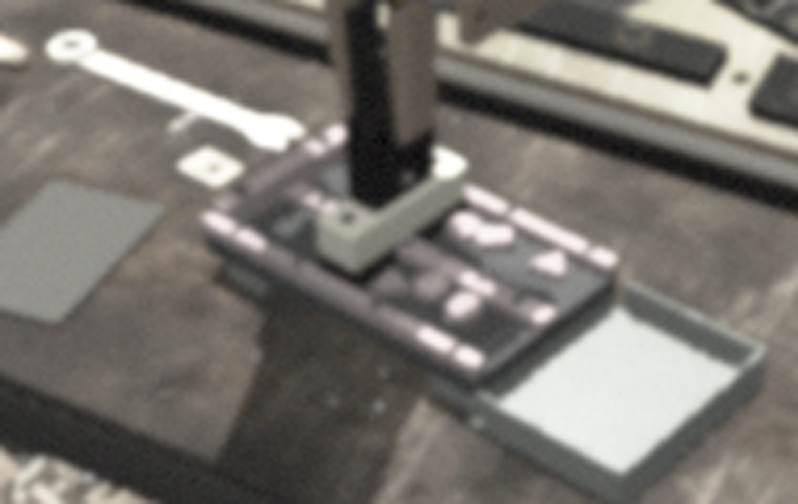

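The scraper at (390,210) sits between the rails and is pushing the chips at (480,230) and (430,285); contact forces are small. I'll keep pushing.

>>> {"name": "step_arm", "arguments": {
  "steps": [
    [0,0,0,-0.02,0.25,0,0.8],
    [0,0,0,-0.04,0.5,0,0.8],
    [0,0,0,-0.05,0.75,0,0.8],
    [0,0,0,-0.05,1.0,0,0.8],
    [0,0,0,-0.05,1.25,0,0.8],
    [0,0,0,-0.05,1.5,0,0.8],
    [0,0,0,-0.05,1.75,0,0.8],
    [0,0,0,-0.05,2.0,0,0.8]
  ]
}}

```text
time_s: 8.25
tool_pos: [546.9, -1.7, 71.7]
eef_rot: [0.997, -0.08, 0.001, -0.001]
ft_force: [0.7, 7.9, 6.4]
width: 21.3
gripper_force: 45.4
```

```bash
python3 - <<'E'
from h import *
o=manip.observe();print(o["tool_pos"],o["ft_force"],o["wrist_torque"],o["width"])
t=np.radians(-9.25);ex=np.array([np.cos(t),np.sin(t)]);ey=np.array([-ex[1],ex[0]])
q=o["tool_pos"][:2]-[553,37];print("tcp bed",q@ex,q@ey)
e=np.array([553,37])-98*ey; go(*e,71.6,-99.2)
E
```

```text
[546.86605562  -1.74184285  71.65974731] [0.65687748 7.94490846 6.37659394] [ 2.61683378 -0.32430616  0.00627776] 21.303479861849333
tcp bed 0.17328239934507988 -39.22404408011585
row [-0.03 -0.03 -0.  ] [-0.01  2.35 -0.  ]
```

>>> {"name": "step_arm", "arguments": {
  "steps": [
    [0,0,0,0,0.3,0,0.8],
    [0,0,0,0,0.6,0,0.8],
    [0,0,0,0,0.9,0,0.8],
    [0,0,0,0,1.2,0,0.8],
    [0,0,0,0,1.5,0,0.8],
    [0,0,0,0,1.8,-0.02,0.8],
    [0,0,0,0,2.1,-0.04,0.8],
    [0,0,0,0,2.4,-0.04,0.8]
  ]
}}

```text
time_s: 9.05
tool_pos: [534.7, -63.5, 70.9]
eef_rot: [0.997, -0.081, -0.001, 0.001]
ft_force: [-0.1, 0.2, -1.8]
width: 21.6
gripper_force: 44.9
```

```bash
python3 - <<'E'
from h import *
o=manip.observe();print(o["tool_pos"],o["ft_force"],o["wrist_torque"],o["width"])
t=np.radians(-9.25);ex=np.array([np.cos(t),np.sin(t)]);ey=np.array([-ex[1],ex[0]])
q=o["tool_pos"][:2]-[553,37];print("tcp bed",q@ex,q@ey)
p,d=manip.read_camera("scene")
c=cv2.resize(p[190:310,190:380],None,fx=4.2,fy=4.2,interpolation=cv2.INTER_CUBIC)
cv2.imwrite("pics/s4.png",cv2.cvtColor(c,cv2.COLOR_RGB2BGR))
E
```

```text
[534.73333023 -63.53153063  70.93063062] [-0.13949765  0.17723254 -1.77179087] [ 0.15543967 -0.05472366 -0.00118356] 21.590360873118797
tcp bed -1.869440532073507 -102.16048681658772
```

View pics/s4.png

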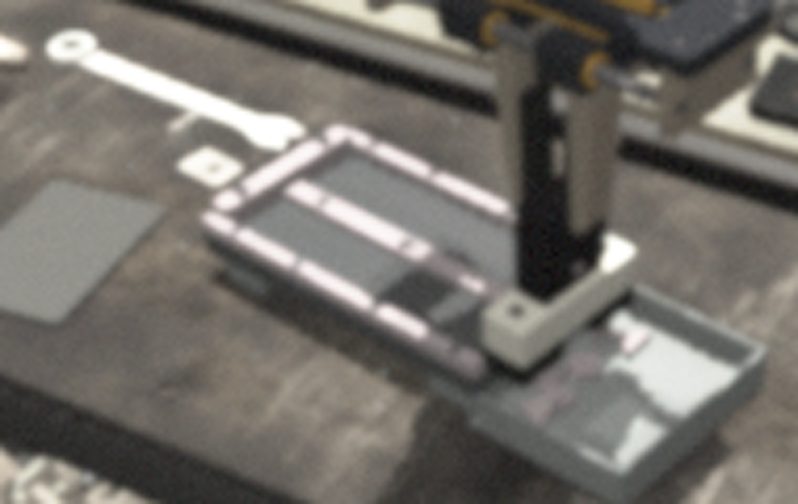

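The chips lie in the tray around (600,370) and the scraper at (555,290) is past the bed's edge. I'll lift it.

>>> {"name": "step_arm", "arguments": {
  "steps": [
    [0,0,0,0,0,-0.6,0.8],
    [0,0,0,0,0,-1.5,0.8],
    [0,0,0,0,0,-2.4,0.8],
    [0,0,0,0,0,-2.4,0.8]
  ]
}}

```text
time_s: 9.5
tool_pos: [538.2, -62.0, 134.8]
eef_rot: [0.997, -0.08, 0.003, 0.0]
ft_force: [-0.1, 0.5, -2.9]
width: 21.6
gripper_force: 44.9
```

```bash
python3 - <<'E'
from h import *
o=manip.observe();print(o["tool_pos"],o["ft_force"])
go(493.2,226.2,130,-81.3)
E
```

```text
[538.16467809 -62.01649276 134.82735488] [-0.12797057  0.47393431 -2.9273793 ]
row [ 0.01 -0.06 -3.58] [ -3.62 -11.09   0.17]
```

>>> {"name": "step_arm", "arguments": {
  "steps": [
    [0,0,-0.4,-0.4,-1.2,0,0.8],
    [0,0,-1.2,-1.0,-3.0,0,0.8],
    [0,0,-2.0,-1.6,-4.9,0,0.8],
    [0,0,-2.8,-2.2,-6.8,0,0.8],
    [0,0,-3.5,-2.8,-8.7,0.1,0.8],
    [0,0,-3.58,-3.3,-10.2,0.1,0.8],
    [0,0,-3.58,-3.62,-11.09,0.1,0.8],
    [0,0,-3.58,-3.62,-11.09,0.1,0.8]
  ]
}}

```text
time_s: 10.3
tool_pos: [488.7, 230.7, 128.5]
eef_rot: [0.997, 0.079, -0.001, -0.001]
ft_force: [-0.2, 0.1, -2.7]
width: 21.2
gripper_force: 44.9
```

```bash
python3 - <<'E'
from h import *
manip.read_camera("scene")
p,d=manip.read_camera("top")
c=cv2.resize(p[165:315,145:355],None,fx=3.8,fy=3.8,interpolation=cv2.INTER_CUBIC)
cv2.imwrite("pics/t5.png",cv2.cvtColor(c,cv2.COLOR_RGB2BGR))
o=manip.observe();print(o["tool_pos"],o["ft_force"])
go(493.2,226.2,65,-81.3)
E
```

```text
[490.26861871 225.84942313 128.1916669 ] [ 1.18144273 -0.25223216 -2.50860708]
row [0.01 0.02 0.01] [0.12 0.   2.53]
```

View pics/t5.png

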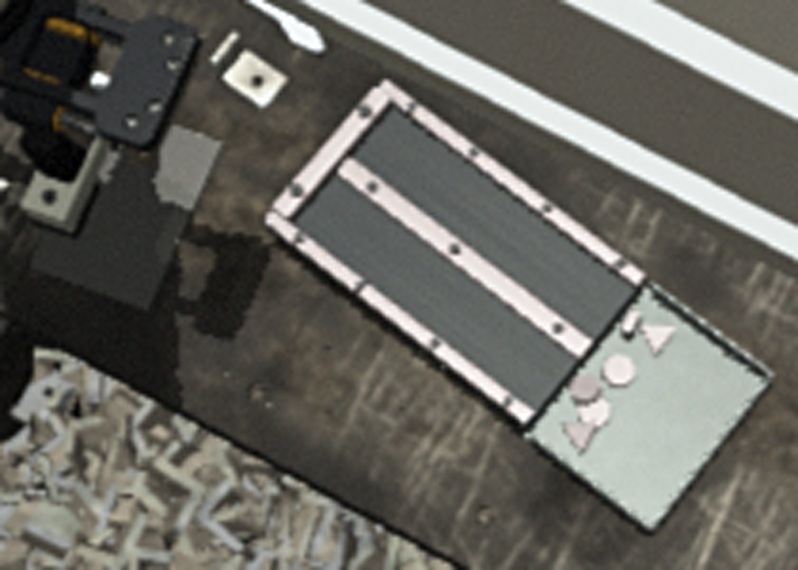

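All six chips are in the tray: (656,337), (630,322), (619,369), (586,386), (594,410), (580,432). The bed is clear, so I'll lower the scraper onto the mat.

>>> {"name": "step_arm", "arguments": {
  "steps": [
    [0,0,0,0.08,0,0.5,0.8],
    [0,0,0,0.08,0,1.5,0.8],
    [0,0,0,0.08,0,2.3,0.8],
    [0,0,0,0.08,0,2.53,0.8],
    [0,0,0,0.08,0,2.7,0.8],
    [0,0,0,0.08,0,2.8,0.8],
    [0,0,0,0.08,0,2.8,0.8],
    [0,0,0,0.08,0,2.8,0.8]
  ]
}}

```text
time_s: 11.2
tool_pos: [493.5, 226.7, 59.8]
eef_rot: [0.997, 0.076, 0.001, -0.0]
ft_force: [-0.5, 0.1, -2.6]
width: 21.2
gripper_force: 44.9
```

```bash
python3 - <<'E'
from h import *
o=manip.observe();print(o["tool_pos"],o["ft_force"])
go(493.2,226.2,45.8,-81.3)
E
```

```text
[493.54602054 226.72369298  59.75059469] [-0.54941104  0.11496887 -2.60161876]
row [-0.   -0.01 -0.  ] [-0.02  0.02  0.56]
```

>>> {"name": "step_arm", "arguments": {
  "steps": [
    [0,0,0,0,0,0.15,0.8],
    [0,0,0,0,0,0.3,0.8],
    [0,0,0,0,0,0.43,0.8],
    [0,0,0,0,0,0.52,0.8],
    [0,0,0,0,0,0.56,0.8],
    [0,0,0,0,0,0.58,0.8],
    [0,0,0,0,0,0.58,0.8]
  ]
}}

```text
time_s: 11.9
tool_pos: [492.9, 226.8, 45.5]
eef_rot: [0.997, 0.076, 0.0, 0.0]
ft_force: [-3.4, -2.3, 6.3]
width: 21.8
gripper_force: 44.9
```

>>> {"name": "step_arm", "arguments": {
  "steps": [
    [0,0,0,0,0,-0.02,0.8],
    [0,0,0,0,0,-0.02,0.5],
    [0,0,0,0,0,-0.02,0.3],
    [0,0,0,0,0,-0.02,0.0],
    [0,0,0,0,0,-0.02,-0.2],
    [0,0,0,0,0,-0.02,-0.2],
    [0,0,0,0,0,-0.02,-0.2]
  ]
}}

```text
time_s: 12.6
tool_pos: [493.0, 226.5, 45.0]
eef_rot: [0.997, 0.076, -0.0, 0.0]
ft_force: [0.4, 0.1, 0.1]
width: 55.1
gripper_force: 0.0
```

>>> {"name": "step_arm", "arguments": {
  "steps": [
    [0,0,0,0,0,-0.6,-0.2],
    [0,0,0,0,0,-1.8,-0.2],
    [0,0,0,0,0,-3.5,-0.2],
    [0,0,0,0,0,-5,-0.2],
    [0,0,0,0,0,-6,-0.2],
    [0,0,0,0,0,-6,-0.2]
  ]
}}

```text
time_s: 13.2
tool_pos: [495.3, 228.1, 200.1]
eef_rot: [0.997, 0.076, 0.004, -0.001]
ft_force: [0.2, -0.5, -0.6]
width: 55.4
gripper_force: 0.0
```

>>> {"name": "step_arm", "arguments": {
  "steps": [
    [0,0,0,0,2,0,-0.2],
    [0,0,0,0,4,0,-0.2],
    [0,0,0,0,6,0,-0.2],
    [0,0,0,0,8,0,-0.2],
    [0,0,0,0,10,0,-0.2],
    [0,0,0,0,12,0,-0.2],
    [0,0,0,0,12,0,-0.2],
    [0,0,0,0,12,0,-0.2]
  ]
}}

```text
time_s: 14.0
tool_pos: [537.7, -71.1, 194.5]
eef_rot: [0.997, 0.074, -0.001, -0.0]
ft_force: [0.5, 1.4, 0.4]
width: 54.9
gripper_force: 0.0
```

```bash
python3 - <<'E'
from h import *
p,d=manip.read_camera("top")
cv2.imwrite("pics/t6.png",cv2.cvtColor(cv2.resize(p[100:320,20:310],None,fx=2.7,fy=2.7,interpolation=cv2.INTER_CUBIC),cv2.COLOR_RGB2BGR))
W=cloud("top",d,150,205,185,250)
for lo,hi in((75,97),(33,46)):
    s=W[(W[:,2]>lo)&(W[:,2]<hi)][:,:2].astype(np.float32)
    if len(s)>5: print(lo,len(s),s.mean(0),cv2.minAreaRect(s))
print(manip.observe()["tool_pos"])
E
```

```text
75 265 [491.07333 225.09692] ((492.20233154296875, 226.62681579589844), (46.38779830932617, 24.102706909179688), 7.108210563659668)
33 246 [487.86667 222.71414] ((492.37701416015625, 226.5584259033203), (84.50951385498047, 28.13092613220215), 8.601052284240723)
[537.80749514 -69.33190183 194.71357136]
```

View pics/t6.png

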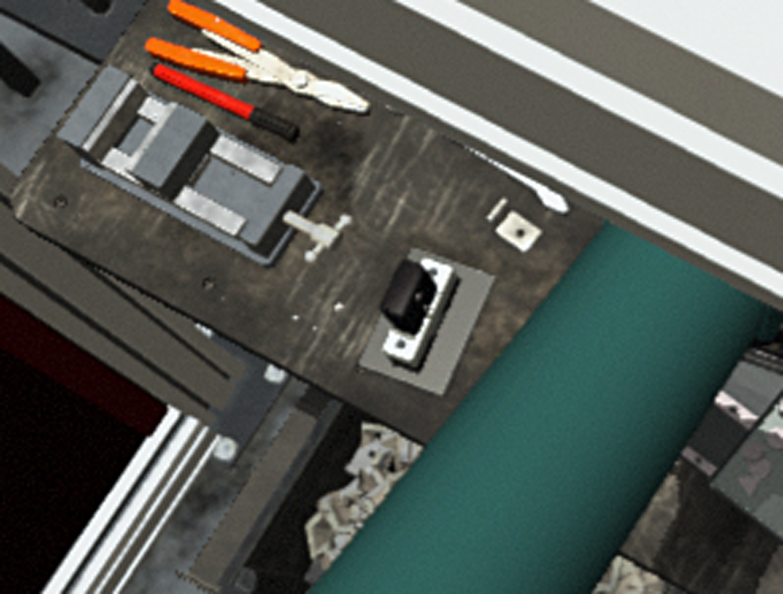

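The scraper stands upright, centred on and aligned with its mat, around (420,310). The arm is clear and the brackets and spanner have not moved. I'll hand the job in.

```bash
python3 -c "
from workcell import manip
print(manip.job_done())"
```

```text
the job is handed in; nothing more can be done
None
```

I handed the job in at about 14 s: all six chips are in the tray, touched only by the scraper, which now stands upright on the middle of its mat; the spanner and brackets did not move, and the dish and gauge were never approached.

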